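Raise the carrier's handle and hold it aloft

ROBOT

A 7-joint arm with a two-finger parallel gripper is mounted at the origin on a cart in front of the work surface, level with it; the furniture and walls round the work are solid. World frame = base frame: x ahead of the robot, y to its left, z up, the work surface at z = 0. Lengths are in m, angles in rad, forces in N, time in s.
With the tool pointing down it reaches from about 0.425 to 0.875 m from the base axis. Payload 4.7 kg.
Tool frame: the origin (TCP) lies on the centre line of the jaws, within the pads' length; the fingertips stand ahead of it and the grasp point (between the pads) lies 8 mm behind it (ctrl.finger_overhang is the x of the fingertips in the tool frame, in m); x points along the fingers, z is the direction in which the jaws open and shut, and the axes are right-handed (so a half turn about x gives the same grasp; the last joint's range is limited). The gripper opens to 87 mm and grips with 3 to 60 N. Pads are 19 mm wide; open, the fingers measure 117 mm over their backs; the gripper's body (75 mm by 190 mm) begins 51 mm behind the grasp point.
Start: joints at [-1.29, 0.321, -0.07, 1.45, 0.023, 1.371, -0.057], TCP at [0.171, 0.627, 0.234] pointing down, gripper open.
Joint ranges: [-2.86, 2.86], [-0.3, 2.09], [-1.38, 1.24], [0.06, 2.45], [-1.56, 4.7], [0.09, 2.05], [-2.69, 2.69]. Speed limits (rad/s): [2.57, 2.57, 3.14, 3.14, 3.14, 3.14, 3.14].

INTERFACE

Orientations are given as a rotation vector (axis times angle).
In Python, from bench import readout, viewer, job, nets, ctrl gives the robot as it stands.
- The arm moves only by the shell command python3 -m creep 'ROWS' [FORCE]. ROWS is JSON, a list of rows, each an object with "linear": the shift along the tool's x, y, z in m, a list of three; "twist": the turn, a rotation vector about the tool's x, y, z in degrees, a list of three; "fingers": the gripper's target within -1 to 1 (shut at 1, half-way at 0, fully open at -1). A call has 1 to 8 rows; each row is the pose to reach, as a shift and turn from the pose commanded when the call began, along the tool's axes at that moment; what a row does not reach only later rows make up. A row lasts 1/12 s, in which the tool goes at most 41.7 mm and 7.16 degrees, less where a joint would pass 70% of its speed; a pose out of reach is approached as far as the arm can. A call with a gripper value outside its range is refused whole. The fingers move at their own pace and stop on an object; FORCE is the grip in N (left out, the last holds). Time passes only in rows, so rows that repeat a pose let the fingers close. It gives the time, the measured TCP pose, the force and the opening at its end, in the units of the state.
- readout.get_state(): the state, without advancing time (a new reading comes with each control period).
- viewer.get_image(name): name is "side" or "top" or "wrist"; returns (picture, depth): 384x512x3 uint8, red, green, blue; 384x512 float32, m along the optical axis (not along the pixel's ray), 0 where there is no reading.
- viewer.camera_params(name): a dict with "K" (3x3 intrinsics, pixels), "cam_to_world" (4x4, takes a point from camera to world coordinates). Camera axes: x right, y down, z forward; pixel columns grow to the right and rows downward; lengths in m; the calibration is good to about 2 mm. A picture is of the moment at which its call begins: read the wrist's pose just before it. camera_params takes no time and is no camera call; for the wrist camera it gives the pose at the moment of the call.
- job.close_job(): hands the job in, once; it reports no verdict.
Trained networks look in the newest picture that a camera, given by its name, has taken for a name from the list of things; names that differ only in an ending like _2 or _b are one class to them, and where a whole thing is asked for, a point or a joint stands for the part that bears it (a point fixed in the world has none). Each returns a list of dicts, best first, with "conf" (0 to 1); they miss things now and then, are a little off and sometimes report something else, mostly with a low value. They report only what shows in the picture. A call takes as long as a camera call. They do not tell look-alikes from the thing itself.
- nets.boxes_of(camera, label): "centre" ([x, y, z] in m, in world coordinates, good to about 4 mm: the middle of the surface that is visible of it).
- nets.place_of(camera, label): "centre" ([x, y, z] in m, in world coordinates, good to about 4 mm: a listed point, or the origin of a listed thing).
The state is a dict: "time": time; "joint_positions": joint angles; "qd": joint speeds; "joint_torque": joint torques, N m; "position": TCP position; "tool_rot": TCP orientation; "ft_force": force on the tool from outside, world axes, zero at the start; "torque": the same for the moment, N m; "grip_width": opening from 0.0 (shut) to 1.0 (fully open).
Only numpy, scipy, OpenCV 4.12 (cv2) and the standard library are available. Lean on these libraries where they do the work, as an engineer would, in place of code of your own. Each camera call takes 0.05 s, during which the arm holds its last target.

TASK

The small wooden carrier with two squat tins in it stands on the worktop with its carrying handle folded down to one side. Leave the carrier standing and swing the handle up until it snaps fully upright; then take the middle of the handle, lift the carrier straight up about 10 cm clear of the worktop and keep it there, level and still, with both tins in it. Finish while holding it in the air: do not put it down or let go. Do not tip the carrier over and leave the timer and the two jars beside it alone.

Things in the scene. Friction and masses are not known exactly. Their poses are not given: they have to be found in the camera images.
- carrier: Open plywood box, 198 (x) x 102 (y) x 50 mm high, walls and floor 6 mm, two 90 mm square pockets side by side along x; loose on the worktop; about 0.85 kg with handle and tins. Origin: centre of its underside, z up. The handle pivots outside the end walls (x = +-104 mm) about the line y = 0, z = 42 mm, parallel to the carrier's x axis.
- handle (a joint): Angle of the folding handle (rad): 0 = folded, level out over the carrier's +y side (the start); 1.57 = upright at its end stop. It grows as the grip goes from +y up to +z. An over-centre spring holds it folded (1.5 to 2 N up at the grip raises it; over about 2.4 N tips the carrier); past about 1.0 rad it drives the handle on to upright and keeps it there with about 0.07 N m.
- handle_grip (a point): Middle of the handle's round wooden grip, a sleeve that turns freely on its rod, 16 mm diameter, 120 mm long, parallel to the carrier's x axis, 100 mm from the pivot line. Folded: 100 mm to the carrier's +y side of its centre, 42 mm above the worktop, 41 mm free between grip and wall. Upright: over the carrier's middle, 142 mm above its underside. Its x axis runs along the grip.
- tin_a: Squat round tin, 86 mm diameter, 40 mm high, standing loose in the carrier's -x pocket, its top about 4 mm below the rim. Origin: centre of its underside, z up.
- tin_b: The same kind of tin in the carrier's +x pocket. Origin: centre of its underside, z up.
- timer: Bystander: round kitchen timer with a knob on top, 67 mm diameter, 54 mm high, standing beside the carrier on its -y side (away from the folded handle). Origin: centre of its underside.
- spice_jar: Bystander: spice jar with a round cap, 45 mm diameter, 106 mm high, standing well to the left of the carrier. Origin: centre of its underside.
- jar: Bystander: glass jar with a dark screw lid, 70 x 75 x 112 mm high, standing to the right of the carrier. Origin: centre of its underside.
Things that resemble listed ones, but are neither listed nor needed, are in the scene too. What is shaped like the tin_b but green or pink is not meant.

How it is judged:
On the way, in this order (a step that is already met when the one before it is completed fails the run):
1. the handle is swung up and seated upright while the carrier still stands on the worktop (value of joint handle above 1.48 rad and height (world z) of carrier below 0.02 m), for 0.2 s.
2. the carrier is lifted clear of the worktop and level (height (world z) of carrier above 0.05 m and angle between carrier's own z axis and vertical below 0.14 rad), for 0.2 s.
At the end, for the whole second after the job is handed in: Gripper on the handle within 6 cm of the grip's middle, handle over 1.45 rad; carrier's underside 5 to 18 cm up, under 22 cm from where it stood, level within 8 degrees, still (under 3 cm/s, 0.2 rad/s), touching no bystander; both tins standing in their pockets (all of step 2 and height (world z) of carrier below 0.18 m and distance of carrier from where it was at the start of the episode below 0.22 m and linear speed of carrier below 0.03 m/s and angular speed of carrier below 0.2 rad/s and value of joint handle above 1.45 rad and contact force between the fingers and carrier above 1 N and distance between the grasp point and handle_grip below 0.06 m and contact force between carrier and timer below 0.2 N and contact force between carrier and spice_jar below 0.2 N and contact force between carrier and jar below 0.2 N and distance between each of tin_a, tin_b and carrier below 0.065 m and z of tin_a in the frame of carrier between 0 and 0.02 m and z of tin_b in the frame of carrier between 0 and 0.02 m); the arm keeps its last pose, push and grip.
It fails at once if the carrier is tipped by more than 25 degrees (angle between carrier's own z axis and vertical above 0.436 rad).
It fails at once if the timer is pushed away by more than 3 cm or knocked over (distance of timer from where it was at the start of the episode above 0.03 m or angle between timer's own z axis and vertical above 0.5 rad).
It fails at once if the spice jar is pushed away by more than 3 cm or knocked over (distance of spice_jar from where it was at the start of the episode above 0.03 m or angle between spice_jar's own z axis and vertical above 0.5 rad).
It fails at once if the glass jar is pushed away by more than 3 cm or knocked over (distance of jar from where it was at the start of the episode above 0.03 m or angle between jar's own z axis and vertical above 0.5 rad).
It also fails if it takes over 45 s, if anything falls off the work surface, if the arm or the gripper's body presses on something with over 40 N, if the wrist force passes 120 N, or if a joint passes its speed limit or range.

## Working session

There is one attempt and no reset: what is moved stays moved. The work goes in short steps, Python scripts to look and compute and a shell command to move; the robot and the scene stay as the last step left them, time stands still between calls to the robot, and variables do not carry over. Pictures are saved under pics/ and viewed, and the job is handed in when it is done.

```bash
ls; mkdir -p pics; python3 - <<'E'
from bench import readout, viewer, job, nets, ctrl
import cv2, numpy as np
s=readout.get_state()
print({k:np.round(v,3).tolist() for k,v in s.items()}, ctrl.finger_overhang)
for n in ['side','top','wrist']:
    im,d=viewer.get_image(n); cv2.imwrite(f'pics/{n}0.png',im[:,:,::-1]); np.savez(f'{n}0.npz',im=im,d=d,**viewer.camera_params(n))
    print(n,np.round(viewer.camera_params(n)['cam_to_world'],3).tolist())
    for l in ['carrier','handle_grip','tin_a','timer','spice_jar','jar']:
        print(l,[(np.round(r['centre'],3).tolist(),round(r['conf'],2)) for r in nets.place_of(n,l)][:4])
E
```

```text
pics
{'time': 0.0, 'joint_positions': [-1.29, 0.322, -0.07, 1.452, 0.023, 1.371, -0.057], 'qd': [-0.001, 0.001, -0.0, 0.001, 0.002, 0.003, 0.002], 'joint_torque': [0.0, -49.129, -0.404, -31.253, -0.064, 0.044, 0.0], 'position': [0.171, 0.626, 0.232], 'tool_rot': [-1.012, 1.325, 1.01], 'ft_force': [-0.564, -0.303, -0.788], 'torque': [0.047, -0.052, 0.001], 'grip_width': 0.997} 0.011
side [[0.972, -0.155, 0.177, 0.188], [-0.234, -0.571, 0.787, -1.504], [-0.021, -0.806, -0.591, 1.169], [0.0, 0.0, 0.0, 1.0]]
carrier [([0.487, 0.134, -0.001], 0.87)]
handle_grip [([0.533, 0.152, 0.003], 0.7), ([0.454, 0.224, 0.046], 0.64)]
tin_a [([0.474, -0.095, 0.004], 0.76), ([0.533, 0.15, 0.002], 0.62), ([0.442, -0.289, 0.005], 0.62), ([0.442, 0.117, 0.009], 0.5)]
timer [([0.589, 0.014, -0.0], 0.55)]
spice_jar [([0.502, 0.428, -0.0], 0.79)]
jar [([0.485, -0.433, -0.003], 0.6)]
top [[0.023, -0.998, 0.061, 0.452], [-1.0, -0.024, -0.014, -0.009], [0.016, -0.06, -0.998, 1.389], [0.0, 0.0, 0.0, 1.0]]
carrier [([0.486, 0.13, 0.002], 0.8)]
handle_grip [([0.452, 0.227, 0.044], 0.49)]
tin_a [([0.446, -0.286, 0.001], 0.72), ([0.443, 0.12, 0.004], 0.67), ([0.532, 0.149, 0.009], 0.63)]
timer [([0.593, 0.012, 0.001], 0.8)]
spice_jar [([0.503, 0.427, -0.001], 0.57)]
jar [([0.487, -0.429, 0.001], 0.68)]
wrist [[0.263, 0.926, 0.272, 0.097], [0.965, -0.252, -0.074, 0.648], [-0.0, 0.282, -0.959, 0.385], [0.0, 0.0, 0.0, 1.0]]
carrier []
handle_grip []
tin_a []
timer []
spice_jar []
jar []
```

View pics/top0.png

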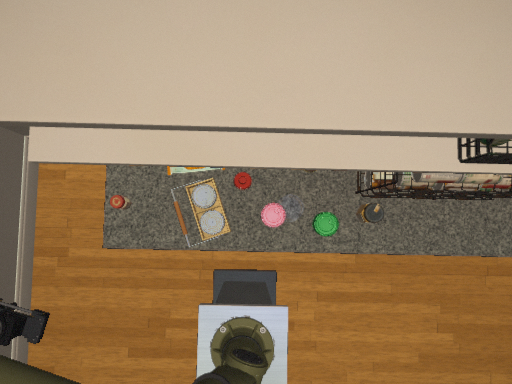

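View pics/side0.png

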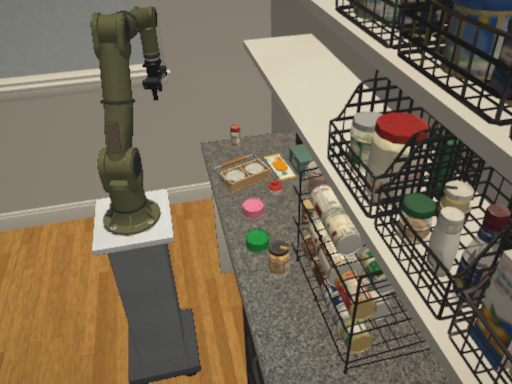

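```bash
python3 - <<'E'
import cv2, numpy as np
a=cv2.imread('pics/top0.png')[155:265,95:265]; cv2.imwrite('pics/c1.png',cv2.resize(a,None,fx=4.5,fy=4.5,interpolation=cv2.INTER_CUBIC))
a=cv2.imread('pics/side0.png')[120:220,195:315]; cv2.imwrite('pics/c2.png',cv2.resize(a,None,fx=6,fy=6,interpolation=cv2.INTER_CUBIC))
z=np.load('top0.npz');K=z['K'];T=z['cam_to_world'];d=z['d']
def P(u,v):
    D=d[v,u]; return np.round((T@np.r_[D*(np.linalg.inv(K)@[u,v,1]),1])[:3],3)
for u,v in [(200,145),(200,100),(100,145),(300,150),(240,172),(185,169),(204,210),(180,218),(188,240),(300,260),(200,195),(211,221),(180,210),(243,181)]: print(u,v,P(u,v))
E
```

```text
200 145 [0.626 0.107 0.487]
200 100 [0.613 0.059 0.872]
100 145 [0.62  0.342 0.485]
300 150 [ 0.62  -0.129  0.486]
240 172 [0.621 0.022 0.028]
185 169 [0.63  0.22  0.006]
204 210 [0.483 0.144 0.041]
180 218 [0.453 0.224 0.051]
188 240 [0.378 0.195 0.048]
300 260 [ 0.221 -0.327 -0.925]
200 195 [0.535 0.159 0.041]
211 221 [0.445 0.118 0.038]
180 210 [ 0.482  0.235 -0.004]
243 181 [0.586 0.01  0.057]
```

View pics/c1.png

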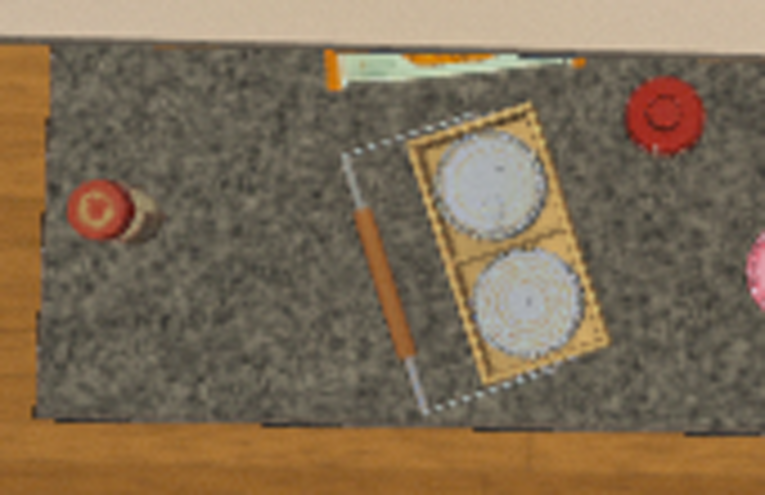

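View pics/c2.png

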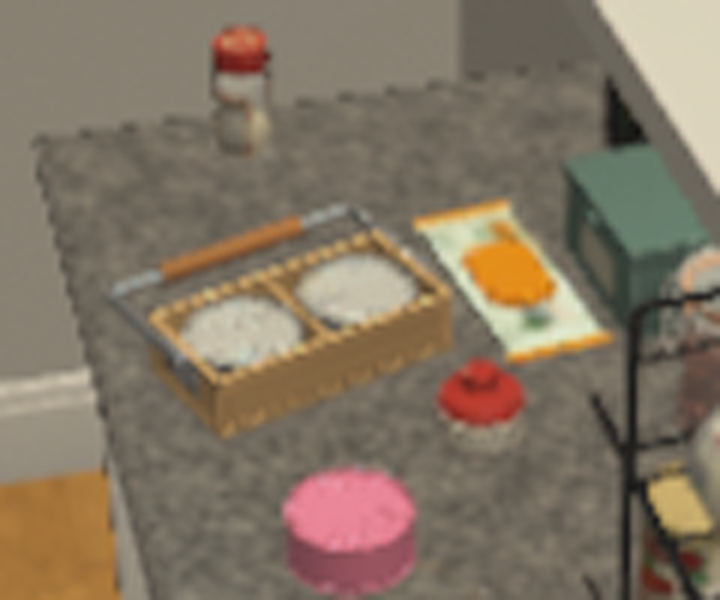

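```bash
cat > h.py <<'E'
import numpy as np
from scipy.spatial.transform import Rotation as R
from bench import readout, viewer, nets
def st():
    s=readout.get_state(); return s,np.array(s['position']),R.from_rotvec(s['tool_rot'])
def target_R(yaw,flip):
    # tool x down, tool z along carrier y (flip: -y)
    zc=np.array([-np.sin(yaw),np.cos(yaw),0])*(-1 if flip else 1); x=np.array([0,0,-1.]); return R.from_matrix(np.c_[x,np.cross(zc,x),zc])
def go(p,Rt=None):
    s,p0,R0=st(); print('t',round(s['time'],2),'pos',np.round(p0,4),'linear mm',np.round(R0.inv().apply(np.array(p)-p0)*1e3,1), end=' ')
    if Rt is not None: print('twist',np.round((R0.inv()*Rt).as_rotvec(degrees=True),1))
E
python3 - <<'E'
from h import *
s,p,R0=st(); print(R0.as_matrix().round(3))
T=viewer.camera_params('wrist')['cam_to_world']; print('cam in tool',R0.inv().apply(T[:3,3]-p).round(3),'optical',R0.inv().apply(T[:3,2]).round(3)); print(viewer.camera_params('wrist')['K'])
for f in (0,1): go([.453,.225,.25],target_R(np.radians(19),f))
z=np.load('top0.npz');K=z['K'];T=z['cam_to_world'];d=z['d']
for v in (158,160,162,164,166): print(v,(T@np.r_[d[v,200]*(np.linalg.inv(K)@[200,v,1]),1])[:3].round(3))
E
```

```text
[[ 0.    -0.965  0.264]
 [ 0.     0.264  0.965]
 [-1.    -0.     0.   ]]
cam in tool [-0.151  0.077  0.   ] optical [ 0.959 -0.282 -0.   ]
[[283.36889366   0.         253.37890698]
 [  0.         283.36889366 187.89045107]
 [  0.           0.           1.        ]]
t 1.05 pos [0.1714 0.627  0.2336] linear mm [ -16.4 -377.6 -313.6] twist [-34.3   0.    0. ]
t 1.05 pos [0.1714 0.627  0.2336] linear mm [ -16.4 -377.6 -313.6] twist [145.7   0.   -0. ]
158 [0.594 0.106 0.49 ]
160 [0.59  0.106 0.486]
162 [0.586 0.106 0.485]
164 [0.581 0.106 0.486]
166 [0.578 0.107 0.473]
```

```bash
python3 -m creep '[{"linear":[-0.002,-0.03,-0.024],"twist":[-3,0,0],"fingers":-1},{"linear":[-0.004,-0.06,-0.048],"twist":[-6,0,0],"fingers":-1},{"linear":[-0.006,-0.09,-0.073],"twist":[-9,0,0],"fingers":-1},{"linear":[-0.008,-0.12,-0.098],"twist":[-12,0,0],"fingers":-1},{"linear":[-0.01,-0.15,-0.123],"twist":[-15,0,0],"fingers":-1},{"linear":[-0.012,-0.18,-0.148],"twist":[-18,0,0],"fingers":-1},{"linear":[-0.014,-0.21,-0.173],"twist":[-20,0,0],"fingers":-1},{"linear":[-0.014,-0.23,-0.191],"twist":[-20,0,0],"fingers":-1}]' 30; python3 - <<'E'
from h import *
go([.453,.225,.25],target_R(np.radians(19),0)); print(st()[0]['joint_positions'])
E
```

```text
time: 1.72
position: [0.3457, 0.3787, 0.2484]
tool_rot: [-1.269, 1.169, 1.267]
ft_force: [0.6, 0.5, 0.2]
grip_width: 1.004
t 1.72 pos [0.3457 0.3787 0.2484] linear mm [  -1.5  -94.7 -161.8] twist [-14.4  -0.    0.1]
[-9.62402482e-01  2.02570063e-02  8.00159134e-02  1.76896578e+00
 -3.77801837e-04  1.35110990e+00  7.68451811e-01]
```

```bash
python3 -m creep '[{"linear":[0,-0.018,-0.03],"twist":[-3,0,0],"fingers":-1},{"linear":[0,-0.036,-0.06],"twist":[-6,0,0],"fingers":-1},{"linear":[0,-0.054,-0.09],"twist":[-9,0,0],"fingers":-1},{"linear":[0,-0.072,-0.12],"twist":[-12,0,0],"fingers":0},{"linear":[-0.001,-0.088,-0.15],"twist":[-14.4,0,0],"fingers":0.08},{"linear":[-0.001,-0.095,-0.162],"twist":[-14.4,0,0],"fingers":0.08},{"linear":[-0.001,-0.095,-0.162],"twist":[-14.4,0,0],"fingers":0.08},{"linear":[-0.001,-0.095,-0.162],"twist":[-14.4,0,0],"fingers":0.08}]'; cat > look.py <<'E'
import sys,cv2
from h import *
n,f=sys.argv[1:3]
s,p,R0=st(); cp=viewer.camera_params(n); im,d=viewer.get_image(n)
cv2.imwrite(f'pics/{f}.png',im[:,:,::-1]); np.savez(f'{f}.npz',im=im,d=d,**cp); print(s['time'],p,R0.as_rotvec())
for l in sys.argv[3:]: print(l,[(np.round(r['centre'],3).tolist(),round(r['conf'],2)) for r in nets.place_of(n,l)][:4])
E
python3 look.py wrist w1 carrier handle_grip tin_a
```

```text
time: 2.38
position: [0.4511, 0.2281, 0.2487]
tool_rot: [-1.448, 1.033, 1.449]
ft_force: [-0.2, 0.4, -0.3]
grip_width: 0.71
2.3833 [0.45110974 0.22810639 0.24874396] [-1.44843628  1.03303574  1.44927994]
carrier [([0.49, 0.132, -0.0], 0.9)]
handle_grip [([0.455, 0.224, 0.04], 0.73)]
tin_a [([0.442, 0.118, 0.008], 0.94), ([0.535, 0.147, 0.005], 0.87), ([0.471, -0.097, 0.002], 0.83)]
```

View pics/w1.png

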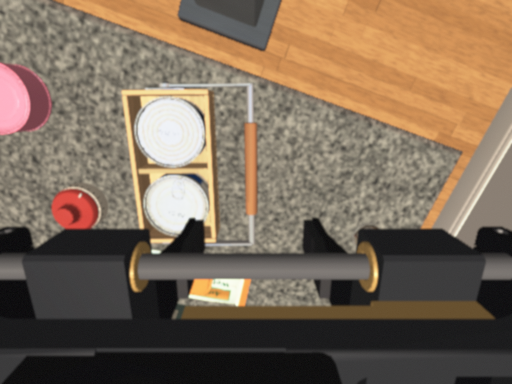

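```bash
cat > grip.py <<'E'
import sys,cv2
from h import *
def mask(im,box):
    hsv=cv2.cvtColor(im,cv2.COLOR_RGB2HSV); m=((hsv[...,0]>=5)&(hsv[...,0]<=14)&(hsv[...,1]>120)&(hsv[...,2]>60)).astype(np.uint8)
    k=np.zeros_like(m); x0,y0,x1,y1=box; k[y0:y1,x0:x1]=1; m*=k
    n,l,stt,c=cv2.connectedComponentsWithStats(m); i=1+np.argmax(stt[1:,4]); print(stt[i],c[i].round(1)); return l==i,c[i]
def ana(f,box):
    z=np.load(f+'.npz'); K,T,d=z['K'],z['cam_to_world'],z['d']; m,c=mask(z['im'],box)
    v,u=np.nonzero(m&(d>0)); D=d[v,u]; P=(np.linalg.inv(K)@np.c_[u,v,np.ones(len(u))].T*D).T@T[:3,:3].T+T[:3,3]
    q=np.median(P,0); P=P[np.linalg.norm(P-q,axis=1)<.08]
    # axis and ends
    w=np.linalg.svd(P-P.mean(0))[2][0] if len(P)<5000 else None; w=w*np.sign(w[0]); t=(P-P.mean(0))@w
    mid=P.mean(0)+w*(t.max()+t.min())/2
    print(f,'n',len(P),'mid',mid.round(4),'axis',w.round(3),'yaw',np.degrees(np.arctan2(w[1],w[0])).round(2),'len',(t.max()-t.min()).round(3),'ztop',np.percentile(P[:,2],[50,90]).round(4))
    r=T[:3,:3]@np.linalg.inv(K)@np.r_[c,1]; return T[:3,3],r/np.linalg.norm(r)
def tri(a,b):
    A=np.c_[a[1],-b[1]]; s=np.linalg.lstsq(A,b[0]-a[0],rcond=None)[0]; p=a[0]+s[0]*a[1];q=b[0]+s[1]*b[1]; print('tri',((p+q)/2).round(4),'gap',np.linalg.norm(p-q).round(4))
if __name__=='__main__':
    a=ana('w1',(225,90,280,220)); b=ana('top0',(165,195,195,240)); c=ana('side0',(210,145,260,175)); tri(a,b); tri(a,c); tri(b,c)
E
python3 grip.py
```

```text
[ 245  123   12   91 1025] [250.7 167.4]
w1 n 1022 mid [0.4549 0.226  0.0483] axis [ 0.943  0.333 -0.001] yaw 19.43 len 0.117 ztop [0.0486 0.05  ]
[174 201  14  34 121] [180.2 218.1]
top0 n 121 mid [0.4551 0.2249 0.0479] axis [ 0.941  0.337 -0.005] yaw 19.7 len 0.117 ztop [0.0479 0.0512]
[222 156  23  11  70] [233.5 160.9]
side0 n 63 mid [0.459  0.2225 0.0448] axis [ 0.939  0.345 -0.008] yaw 20.18 len 0.113 ztop [0.0452 0.0495]
tri [0.4531 0.2254 0.0405] gap 0.0003
tri [0.4556 0.2251 0.0432] gap 0.0061
tri [0.4558 0.2243 0.0447] gap 0.0053
```

```bash
python3 - <<'E'
from h import *
go([.4545,.2255,.10],target_R(np.radians(19.5),0)); print(st()[0]['grip_width'])
E
```

```text
t 2.58 pos [0.45   0.2301 0.2485] linear mm [148.5  -2.8  -5.9] twist [-0.2  0.  -0. ]
0.5263216277075257
```

```bash
python3 -m creep '[{"linear":[0.035,-0.001,-0.002],"twist":[0,0,0],"fingers":0.08},{"linear":[0.07,-0.002,-0.004],"twist":[0,0,0],"fingers":0.08},{"linear":[0.105,-0.003,-0.006],"twist":[0,0,0],"fingers":0.08},{"linear":[0.13,-0.003,-0.006],"twist":[0,0,0],"fingers":0.08},{"linear":[0.145,-0.003,-0.006],"twist":[0,0,0],"fingers":0.08},{"linear":[0.148,-0.003,-0.006],"twist":[0,0,0],"fingers":0.08},{"linear":[0.148,-0.003,-0.006],"twist":[0,0,0],"fingers":0.08}]'; python3 look.py wrist w2 handle_grip; python3 - <<'E'
from h import *
go([.4545,.2255,.034],target_R(np.radians(19.5),0)); print(st()[0]['grip_width'])
E
```

```text
time: 3.17
position: [0.4546, 0.2243, 0.0996]
tool_rot: [-1.451, 1.034, 1.453]
ft_force: [1.3, 0.8, 0.7]
grip_width: 0.456
3.1667 [0.45457091 0.2243422  0.09964979] [-1.45149724  1.03370865  1.4531203 ]
handle_grip [([0.454, 0.227, 0.039], 0.82)]
t 3.27 pos [0.4563 0.2248 0.1018] linear mm [67.8  1.6  1.2] twist [-0.3  0.   0.1]
0.45952584124657425
```

View pics/w2.png

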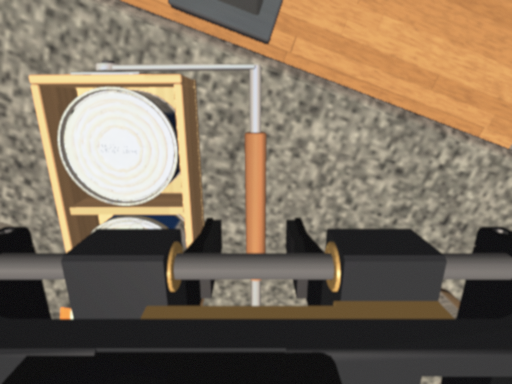

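```bash
python3 -m creep '[{"linear":[0.03,0,0.001],"twist":[0,0,0],"fingers":0.08},{"linear":[0.055,0.001,0.001],"twist":[0,0,0],"fingers":0.08},{"linear":[0.067,0.001,0.001],"twist":[0,0,0],"fingers":0.08},{"linear":[0.067,0.001,0.001],"twist":[0,0,0],"fingers":0.08},{"linear":[0.067,0.001,0.001],"twist":[0,0,0],"fingers":0.08}]'; python3 - <<'E'
from h import *
for i in range(3):
  go([.4545,.2255,.034],target_R(np.radians(19.5),0))
E
python3 look.py wrist w3;python3 look.py side s3
```

```text
time: 3.68
position: [0.4551, 0.225, 0.0346]
tool_rot: [-1.451, 1.031, 1.45]
ft_force: [0.9, 0.2, -0.3]
grip_width: 0.462
t 3.68 pos [0.4551 0.225  0.0346] linear mm [0.6 0.4 0.6] twist [-0.4  0.   0.1]
t 3.68 pos [0.4551 0.225  0.0346] linear mm [0.6 0.4 0.6] twist [-0.4  0.   0.1]
t 3.68 pos [0.4551 0.225  0.0346] linear mm [0.6 0.4 0.6] twist [-0.4  0.   0.1]
3.6833 [0.45508596 0.2250247  0.03464307] [-1.45094752  1.03090275  1.45004495]
3.7333 [0.45577185 0.22532097 0.03533652] [-1.45105229  1.0292985   1.44904296]
```

View pics/w3.png

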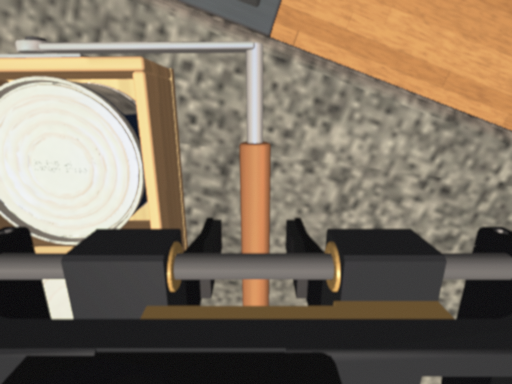

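```bash
python3 -m creep '[{"linear":[0,0,0],"twist":[0,0,0],"fingers":1},{"linear":[0,0,0],"twist":[0,0,0],"fingers":1},{"linear":[0,0,0],"twist":[0,0,0],"fingers":1},{"linear":[0,0,0],"twist":[0,0,0],"fingers":1},{"linear":[0,0,0],"twist":[0,0,0],"fingers":1},{"linear":[0,0,0],"twist":[0,0,0],"fingers":1}]' 12; python3 -c "
import numpy as np
for a in range(0,100,10):
  t=np.radians(a); print(a,round(-100*np.sin(t),1),round(100*(np.cos(t)-1),1))"
```

```text
time: 4.28
position: [0.4545, 0.2252, 0.0339]
tool_rot: [-1.45, 1.031, 1.451]
ft_force: [-0.1, 0.9, 1.5]
grip_width: 0.182
0 -0.0 0.0
10 -17.4 -1.5
20 -34.2 -6.0
30 -50.0 -13.4
40 -64.3 -23.4
50 -76.6 -35.7
60 -86.6 -50.0
70 -94.0 -65.8
80 -98.5 -82.6
90 -100.0 -100.0
```

```bash
python3 -m creep '[{"linear":[-0.009,0,-0.0005],"twist":[0,0,0],"fingers":1},{"linear":[-0.0175,0,-0.0015],"twist":[0,0,0],"fingers":1},{"linear":[-0.026,0,-0.0035],"twist":[0,0,0],"fingers":1},{"linear":[-0.034,0,-0.006],"twist":[0,0,0],"fingers":1},{"linear":[-0.042,0,-0.0095],"twist":[0,0,0],"fingers":1},{"linear":[-0.05,0,-0.0135],"twist":[0,0,0],"fingers":1},{"linear":[-0.05,0,-0.0135],"twist":[0,0,0],"fingers":1}]'; python3 look.py wrist w4 carrier tin_a
```

```text
time: 4.87
position: [0.4601, 0.211, 0.0857]
tool_rot: [-1.45, 1.031, 1.448]
ft_force: [-1.7, 1.4, -0.1]
grip_width: 0.183
4.8667 [0.46011847 0.2110209  0.08566346] [-1.44990366  1.0308999   1.44794909]
carrier [([0.492, 0.131, -0.003], 0.84)]
tin_a [([0.443, 0.114, 0.004], 0.65)]
```

View pics/w4.png

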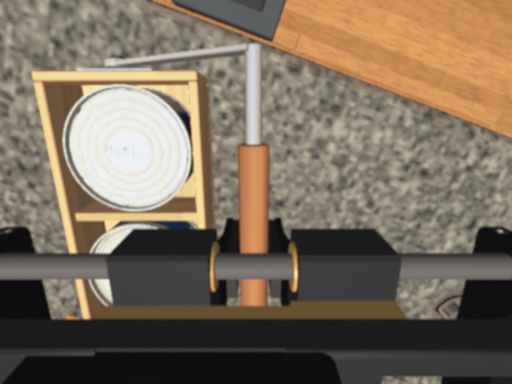

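```bash
python3 -m creep '[{"linear":[-0.0075,0,-0.0045],"twist":[0,0,0],"fingers":1},{"linear":[-0.0145,0,-0.01],"twist":[0,0,0],"fingers":1},{"linear":[-0.0205,0,-0.016],"twist":[0,0,0],"fingers":1},{"linear":[-0.0265,0,-0.0225],"twist":[0,0,0],"fingers":1},{"linear":[-0.032,0,-0.029],"twist":[0,0,0],"fingers":1},{"linear":[-0.0365,0,-0.0365],"twist":[0,0,0],"fingers":1},{"linear":[-0.0405,0,-0.0445],"twist":[0,0,0],"fingers":1},{"linear":[-0.044,0,-0.0525],"twist":[0,0,0],"fingers":1}]'; python3 look.py wrist w5 carrier tin_a; python3 look.py side s5
```

```text
time: 5.68
position: [0.4766, 0.1611, 0.1284]
tool_rot: [-1.451, 1.032, 1.45]
ft_force: [-0.3, 0.3, 0.2]
grip_width: 0.18
5.6833 [0.47660489 0.16111121 0.12835429] [-1.45064895  1.03203243  1.44976995]
carrier [([0.488, 0.131, -0.0], 0.89)]
tin_a [([0.536, 0.147, 0.007], 0.97), ([0.44, 0.117, 0.009], 0.84)]
5.8333 [0.47673115 0.16088321 0.12833889] [-1.44956004  1.03304591  1.44848719]
```

View pics/w5.png

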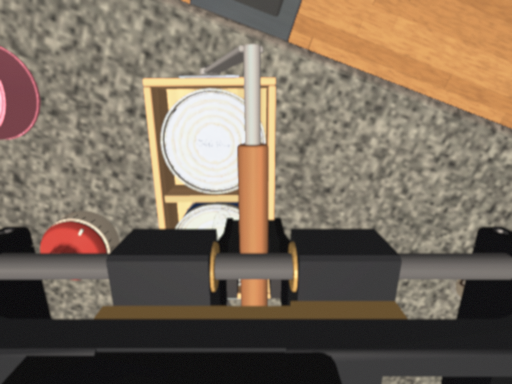

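```bash
python3 -m creep '[{"linear":[-0.0025,0,-0.0085],"twist":[0,0,0],"fingers":1},{"linear":[-0.0045,0,-0.017],"twist":[0,0,0],"fingers":1},{"linear":[-0.0055,0,-0.0255],"twist":[0,0,0],"fingers":1},{"linear":[-0.006,0,-0.034],"twist":[0,0,0],"fingers":1},{"linear":[-0.006,0,-0.038],"twist":[0,0,0],"fingers":1},{"linear":[-0.006,0,-0.038],"twist":[0,0,0],"fingers":1},{"linear":[-0.006,0,-0.038],"twist":[0,0,0],"fingers":1}]'; python3 look.py wrist w6 carrier tin_a; python3 look.py side s6; python3 - <<'E'
import cv2
a=cv2.imread('pics/s6.png')[100:220,195:315]; cv2.imwrite('pics/c6.png',cv2.resize(a,None,fx=5,fy=5,interpolation=cv2.INTER_CUBIC))
E
```

```text
time: 6.47
position: [0.4887, 0.1272, 0.1347]
tool_rot: [-1.448, 1.03, 1.451]
ft_force: [-3.4, 3.8, 8.0]
grip_width: 0.185
6.4667 [0.48874947 0.12723406 0.13466682] [-1.44833096  1.02967211  1.45112915]
carrier [([0.491, 0.13, -0.0], 0.85), ([0.442, 0.117, 0.01], 0.69)]
tin_a [([0.47, -0.099, 0.001], 0.88), ([0.443, 0.119, 0.008], 0.72), ([0.591, 0.012, -0.003], 0.33)]
6.6167 [0.48862218 0.12761457 0.13456851] [-1.44889772  1.02924844  1.45166604]
```

View pics/w6.png

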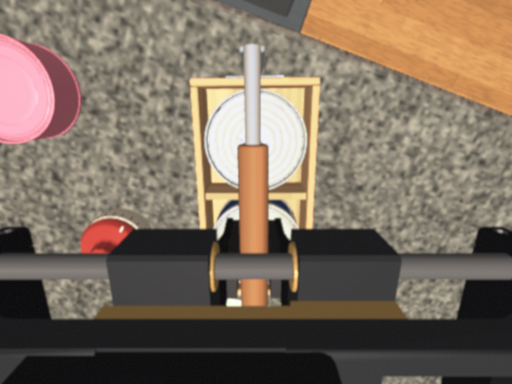

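View pics/c6.png

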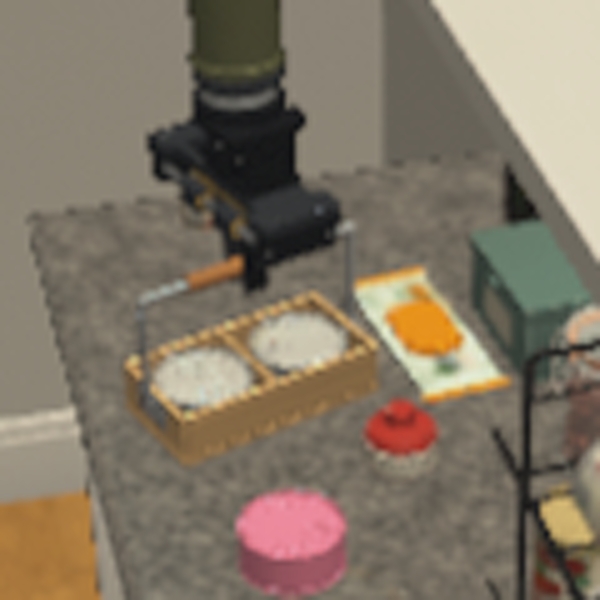

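```bash
python3 -m creep '[{"linear":[-0.001,0,0.001],"twist":[0,0,0],"fingers":1},{"linear":[-0.001,0,0.002],"twist":[0,0,0],"fingers":1},{"linear":[-0.001,0,0.002],"twist":[0,0,0],"fingers":1},{"linear":[-0.001,0,0.002],"twist":[0,0,0],"fingers":1},{"linear":[-0.001,0,0.002],"twist":[0,0,0],"fingers":1}]' 40; python3 look.py wrist w7 carrier; python3 - <<'E'
from h import *
s=st()[0]; print(s['ft_force'],s['torque'],s['position'])
E
```

```text
time: 7.08
position: [0.4882, 0.1282, 0.1345]
tool_rot: [-1.451, 1.032, 1.45]
ft_force: [1.8, 4.4, 1.1]
grip_width: 0.172
7.0833 [0.48821506 0.12816899 0.13449915] [-1.45074824  1.03168599  1.44998377]
carrier [([0.489, 0.131, -0.001], 0.9)]
[2.16017897 4.63620393 1.23764604] [ 0.85619232 -0.46412055  0.04656715] [0.4882271  0.12810229 0.13455394]
```

```bash
python3 -m creep '[{"linear":[-0.002,0,0],"twist":[0,0,0],"fingers":1},{"linear":[-0.005,0,0.001],"twist":[0,0,0],"fingers":1},{"linear":[-0.009,0,0.002],"twist":[0,0,0],"fingers":1},{"linear":[-0.014,0,0.002],"twist":[0,0,0],"fingers":1},{"linear":[-0.02,0,0.002],"twist":[0,0,0],"fingers":1},{"linear":[-0.025,0,0.002],"twist":[0,0,0],"fingers":1},{"linear":[-0.028,0,0.002],"twist":[0,0,0],"fingers":1},{"linear":[-0.03,0,0.002],"twist":[0,0,0],"fingers":1}]'; python3 look.py wrist w8 carrier tin_a; python3 look.py side s8; python3 - <<'E'
import cv2
a=cv2.imread('pics/s8.png')[90:210,195:315]; cv2.imwrite('pics/c8.png',cv2.resize(a,None,fx=5,fy=5,interpolation=cv2.INTER_CUBIC))
E
```

```text
time: 7.85
position: [0.4874, 0.13, 0.1653]
tool_rot: [-1.451, 1.032, 1.45]
ft_force: [0.1, -0.2, -8.2]
grip_width: 0.173
7.85 [0.48743794 0.12995308 0.16532154] [-1.45075941  1.03166137  1.44991312]
carrier [([0.488, 0.132, 0.032], 0.7)]
tin_a [([0.469, -0.098, 0.001], 0.64), ([0.442, 0.118, 0.039], 0.63)]
8.0 [0.48724717 0.12994466 0.16473542] [-1.45067377  1.03210602  1.45034162]
```

View pics/w8.png

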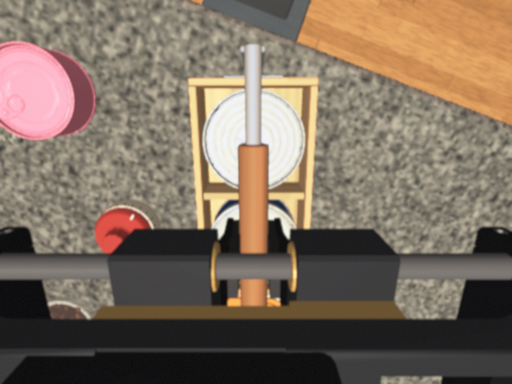

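View pics/c8.png

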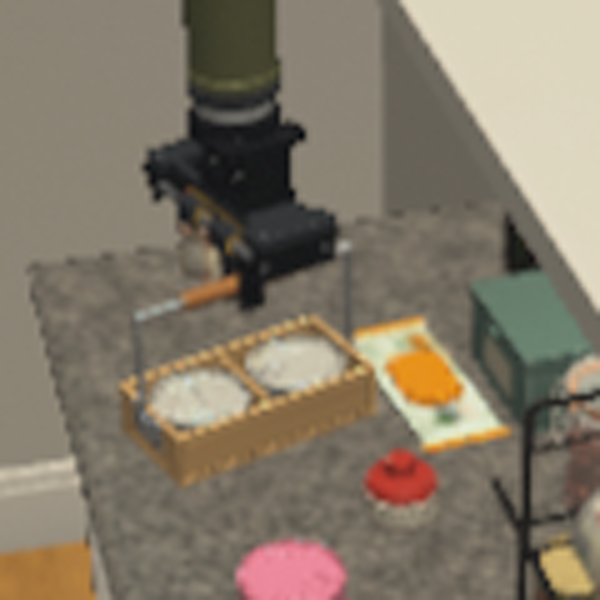

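```bash
python3 -m creep '[{"linear":[-0.004,0,0],"twist":[0,0,0],"fingers":1},{"linear":[-0.012,0,0],"twist":[0,0,0],"fingers":1},{"linear":[-0.023,0,0],"twist":[0,0,0],"fingers":1},{"linear":[-0.036,0,0],"twist":[0,0,0],"fingers":1},{"linear":[-0.049,0,0],"twist":[0,0,0],"fingers":1},{"linear":[-0.06,0,0],"twist":[0,0,0],"fingers":1},{"linear":[-0.067,0,0],"twist":[0,0,0],"fingers":1},{"linear":[-0.07,0,0],"twist":[0,0,0],"fingers":1}]'; python3 -m creep '[{"linear":[0,0,0],"twist":[0,0,0],"fingers":1},{"linear":[0,0,0],"twist":[0,0,0],"fingers":1},{"linear":[0,0,0],"twist":[0,0,0],"fingers":1},{"linear":[0,0,0],"twist":[0,0,0],"fingers":1},{"linear":[0,0,0],"twist":[0,0,0],"fingers":1},{"linear":[0,0,0],"twist":[0,0,0],"fingers":1},{"linear":[0,0,0],"twist":[0,0,0],"fingers":1},{"linear":[0,0,0],"twist":[0,0,0],"fingers":1}]'; python3 look.py wrist w9 carrier tin_a handle_grip; python3 look.py side s9 carrier tin_a timer; python3 - <<'E'
import cv2
a=cv2.imread('pics/s9.png')[80:200,195:315]; cv2.imwrite('pics/c9.png',cv2.resize(a,None,fx=5,fy=5,interpolation=cv2.INTER_CUBIC))
E
```

```text
time: 8.72
position: [0.488, 0.1302, 0.2365]
tool_rot: [-1.451, 1.03, 1.449]
ft_force: [1.1, 0.0, -8.7]
grip_width: 0.172
time: 9.38
position: [0.4871, 0.1299, 0.2344]
tool_rot: [-1.451, 1.033, 1.451]
ft_force: [0.1, -0.1, -8.2]
grip_width: 0.17
9.3833 [0.48711158 0.12990568 0.23443933] [-1.45050501  1.032664    1.45070261]
carrier [([0.488, 0.132, 0.1], 0.95)]
tin_a [([0.471, -0.097, 0.001], 0.8), ([0.442, 0.117, 0.108], 0.73)]
handle_grip [([0.488, 0.129, 0.242], 0.82)]
9.5833 [0.4871926  0.12992703 0.23457471] [-1.45058286  1.0323975   1.45048504]
carrier [([0.493, 0.13, 0.101], 0.8)]
tin_a [([0.442, -0.286, 0.003], 0.88), ([0.439, 0.119, 0.11], 0.74), ([0.528, 0.146, 0.098], 0.58), ([0.475, -0.099, -0.0], 0.57)]
timer [([0.591, 0.008, 0.004], 0.55)]
```

View pics/w9.png

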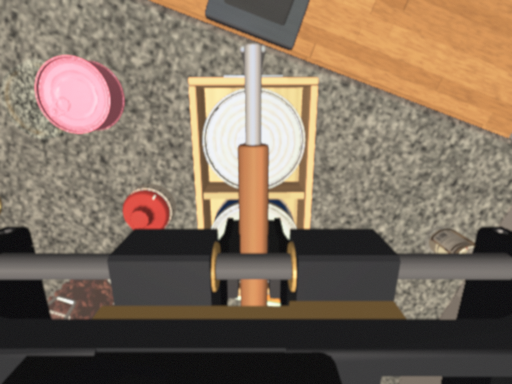

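View pics/c9.png

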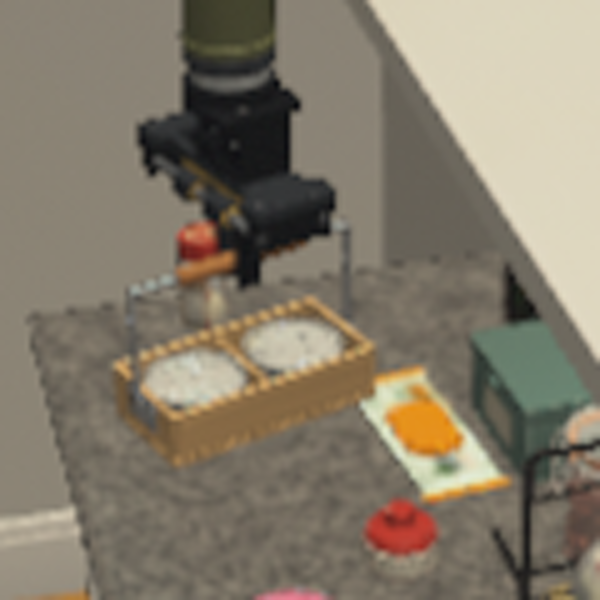

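The carrier hangs level about 10 cm up, with both tins in it (wrist view: carrier corners at about (192,78) and (318,80), handle in line at x≈253). The pose has been steady for a second.

```bash
python3 -c "
from bench import job; print(job.close_job())"
```

```text
the job is handed in; nothing more can be done
None
```

I gripped the folded handle at its middle and swung it up along its arc to the upright stop while the carrier stood on the worktop. Then I raised the grip to 40 N, lifted the carrier straight up and handed the job in while holding it, at about 9.6 s.

**Last checks:**
- **Carrier:** the wrist and side views both put its underside about 0.10 m up and within a few mm of its starting x and y. It looked level in both pictures; I did not measure the tilt as a number.
- **Handle:** it looked upright in both pictures. At the end of the swing the arm met a firm resistance, as expected at the stop. I did not measure its angle directly.
- **Grip:** the handle's middle was found at [0.488, 0.129, 0.242] m, within about 1 mm of the grasp point. The wrist carried a steady 8.2 N, which fits the full weight.
- **Tins:** both show in their pockets. The side camera put their undersides at 0.110 and 0.098 m against the carrier's 0.101 m; the 3 mm below is within the detector's 4 mm error. In the wrist picture the network found only one of the two.
- **Bystanders:** the timer was last found at [0.591, 0.008] against [0.591, 0.013] at the start, within detection error. The spice jar was still standing in the last picture. I did not measure either jar again, but the arm never came near them.

No check failed.

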